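# Stow the nib knock-out kit in the tin bin

## Robot

A 6-joint arm with a two-finger parallel gripper is mounted at the origin on the work surface. World frame = base frame: x ahead of the robot, y to its left, z up, the work surface at z = 0. Lengths are in mm, angles in rad, forces in N, time in s.
With the tool pointing down it reaches from about 350 to 875 mm from the base axis. Payload 4.2 kg.
Tool frame: the origin (TCP) lies between the finger pads; the fingertips stand 17 mm ahead of it and the grasp point (between the pads) lies 2 mm behind it (nose_length is the distance from the TCP to the fingertips, in mm); z points along the fingers, y is the direction in which the jaws open and shut (so a half turn about z gives the same grasp; the last joint's range is limited). The gripper opens to 85 mm and grips with 20 to 120 N. Pads are 22 mm wide; open, the fingers measure 114 mm over their backs; the gripper's body (76 mm by 85 mm) begins 54 mm behind the grasp point. The pads swing forward as they close: fully open they stand 13 mm farther back than shut.
Start: joints at [0.259, 0.385, 0.008, 0, -1.194, -0.259], TCP at [624.979, 0.025, 248.312] pointing down, gripper open.
Joint ranges: [-3.14, 3.14], [-1.21, 2.06], [-1.07, 1.41], [-3.16, 2.05], [-2.99, -0.16], [-3.1, 3.1]. Speed limits (rad/s): [2.79, 2.79, 3.14, 3.14, 3.14, 3.14].

## Interface

Orientations are given as a unit quaternion [x, y, z, w].
In Python, from bench import * gives the robot as it stands.
- The arm moves only by the tool jog_arm, never from a script. Its argument "increments" is a list of rows, each a list of 4 numbers: the shift along the tool's x, y, z in m, then the turn about the tool's z in degrees. A call has 1 to 10 rows; each row is the pose to reach, as a shift and turn from the pose measured when the call began, along the tool's axes at that moment; what a row does not reach only later rows make up. A row lasts 1/8 s, in which the tool goes at most 62.5 mm and 10.7 degrees, less where a joint would pass 70% of its speed; a pose out of reach is approached as far as the arm can. A call with a gripper value outside its range is refused whole. "hand" is the gripper's target within -1 to 1 (fully open at 1, half-way at 0, shut at -1), set as the call begins (left out, the last holds). The fingers move at their own pace and stop on an object; the grip force is fixed at half the most. Time passes only in rows, so rows that repeat a pose let the fingers close. It gives the time, the measured TCP pose, the force and the opening at its end, in the units of the state.
- read_state(): the state, without advancing time (a new reading comes with each control period).
- get_image(name): name is "scene" or "side" or "wrist"; returns the picture (480x640x3 uint8, red, green, blue); there is no depth.
- calibration(name): a dict with "fx", "fy", "cx", "cy" (pixels), "D" ([k1, k2, p1, p2, k3] as OpenCV has them; the pictures are not rectified), "position" and "rotation" of the camera in the world; the wrist camera has in their place "hand_eye" (4x4, takes a point from camera to tool coordinates, whose origin is the TCP and whose axes are the flange's). Camera axes: x right, y up, looking along -z (the intrinsics and any distortion apply to the point x, -y, -z); pixel columns grow to the right and rows downward; lengths in mm; the calibration is good to about 2 mm. A picture is of the moment at which its call begins: read the wrist's pose just before it. calibration takes no time and is no camera call.
- job_done(): hands the job in, once; it reports no verdict.
The state is a dict: "clock": time; "joints": joint angles; "joint_vel": joint speeds; "joint_efforts": joint torques, N m; "position": TCP position; "ee_rot": TCP orientation; "contact_force": force on the tool from outside, world axes, zero at the start; "wrist_torque": the same for the moment, N m; "gripper_width": finger opening in mm.
Only numpy, scipy, OpenCV 4.12 (cv2) and the standard library are available. Lean on these libraries where they do the work, as an engineer would, in place of code of your own. Each camera call takes 0.05 s, during which the arm holds its last target.

## Task

Put the nib knock-out kit away in the tin bin: the large block with a hole flat in the large round dish, the small block with a hole flat in the small round dish, the stepped square-footed mandrel upright in the square dish, and the hammer lying flat lengthwise in the long trough, each wholly within its dish. Leave the solid block without a hole and the smooth round-footed mandrel where they are.

Things in the scene. Friction and masses are not known exactly. Their poses are not given: they have to be found in the camera images.
- large_block: Large knock-out block to be stowed: bare aluminium cylinder standing on end, diameter 50, height 34, with a vertical through hole of diameter 18. Origin at the centre of its underside, z up. About 0.14 to 0.22 kg.
- small_block: Small knock-out block to be stowed: aluminium cylinder standing on end, diameter 34, height 34, with a vertical through hole of diameter 12. Origin at the centre of its underside, z up. About 0.06 to 0.11 kg.
- stepped_mandrel: Maple mandrel to be stowed, standing upright: square foot 40 by 40, 14 high, then three coaxial round steps: diameter 26 from height 14 to 32, diameter 20 to 48, diameter 14 to 64 (top). Origin at the centre of its underside, z up. About 0.05 to 0.08 kg.
- hammer: Hammer to stow, lying flat, 150 long. Origin at mid-length on the underside (table level), x along the handle towards the head, z up. Brass head: cylinder of diameter 24, 50 long along y, axis at x = 63, height 12. Wooden handle at height 12: diameter 14 from x = -30 to 51, swelling to 24 at the butt, x = -75 to -30. Centre of mass about x = 50. 0.16 to 0.26 kg.
- solid_block: Look-alike, leave in place: solid aluminium cylinder without a hole, diameter 50, height 34. Origin at the centre of its underside.
- smooth_mandrel: Look-alike, leave in place: maple mandrel with a round foot of diameter 42 (14 high) and a smooth cone tapering from diameter 26 to 14, height 64. Origin at the centre of its underside.
- large_round_dish: Large round tin dish, target of the large block: outer diameter 84, inner diameter 78, floor 2 thick, rim 6 high. Origin at the centre of its underside. Fixed in a shallow tin bin (210 by 290, floor 4 thick, rim 12 high) on the table, so 4 above it. It stands in a row of three dishes 92 apart, in any order.
- small_round_dish: Small round tin dish, target of the small block: outer diameter 68, inner diameter 62, floor 2 thick, rim 6 high. Origin at the centre of its underside, in the same bin row.
- square_dish: Square tin dish, target of the stepped mandrel: outside 72 by 72, inside 66 by 66, floor 2 thick, rim 6 high. Origin at the centre of its underside, x and y along its sides, in the same bin row.
- long_trough: Long tin trough, target of the hammer: outside 182 by 76, inside 176 by 70, floor 2 thick, rim 6 high. Origin at the centre of its underside, x along its length, y across. In the same bin, parallel to the row of dishes and 100 mm beyond it; the hammer may lie either way round.
There are look-alikes about, which are no part of the job. Leave any blue or purple look-alike of the large_block alone.

How it is judged (in metres and radians):
At the end, for the whole second after the job is handed in: Each part at rest on the floor of its own dish (within 3 mm), tilted under 0.12 rad, centred within 15 mm (blocks: radially; mandrel and hammer: along each side; hammer across: 18 mm). The solid block and smooth mandrel are within 25 mm of where they started (z of large_block in the frame of large_round_dish below 0.005 m and angle between each of large_block, small_block, stepped_mandrel, hammer's own z axis and vertical below 0.12 rad and linear speed of each of large_block, small_block, stepped_mandrel, hammer below 0.02 m/s and angular speed of each of large_block, small_block, stepped_mandrel, hammer below 0.2 rad/s and horizontal distance between large_block and large_round_dish below 0.015 m and z of small_block in the frame of small_round_dish below 0.005 m and horizontal distance between small_block and small_round_dish below 0.015 m and z of stepped_mandrel in the frame of square_dish below 0.005 m and x of stepped_mandrel in the frame of square_dish between -0.015 and 0.015 m and y of stepped_mandrel in the frame of square_dish between -0.015 and 0.015 m and z of hammer in the frame of long_trough below 0.005 m and x of hammer in the frame of long_trough between -0.015 and 0.015 m and y of hammer in the frame of long_trough between -0.018 and 0.018 m and distance of each of solid_block, smooth_mandrel from where it was at the start of the episode below 0.025 m); the robot touches nothing.
It fails at once if the look-alike solid block is moved more than 25 mm (distance of solid_block from where it was at the start of the episode above 0.025 m).
It fails at once if the look-alike smooth mandrel is moved more than 25 mm (distance of smooth_mandrel from where it was at the start of the episode above 0.025 m).
It also fails if it takes over 102 s, if anything falls off the work surface, if the arm or the gripper's body presses on something with over 40 N, if the wrist force passes 120 N, or if a joint passes its speed limit or range.

## Working session

There is one attempt and no reset: what is moved stays moved. The work goes in short steps, Python scripts to look and compute and a tool call to move; the robot and the scene stay as the last step left them, time stands still between calls to the robot, and variables do not carry over. Pictures are saved under pics/ and viewed, and the job is handed in when it is done.

Besides the shell and the picture viewer there is one more tool, called after "Call:" as name([rows], argument=value, ...), one row to a line, values as JSON. jog_arm: Moves the arm, as the interface text tells. Its arguments: {"type":"object","properties":{"increments":{"type":"array"},"hand":{"type":"number"}},"required":["increments"]}

```bash
ls; mkdir -p pics; python3 - <<'E'
from bench import *
import cv2
for n in ["scene","side","wrist"]:
    print(n,calibration(n)); 
print(read_state())
for n in ["scene","side","wrist"]:
    cv2.imwrite(f"pics/{n}0.png",get_image(n)[:,:,::-1])
E
```

```text
pics
scene {'fx': 605.5153722037935, 'fy': 605.5153722037935, 'cx': 323.83377875706975, 'cy': 244.56294638118175, 'D': array([0.06212759, 0.        , 0.        , 0.        , 0.        ]), 'position': array([1385.80915633,  539.528153  , 1035.82649438]), 'rotation': array([0.19920369, 0.35569951, 0.78969243, 0.45845568])}
side {'fx': 618.5478501230244, 'fy': 618.5478501230244, 'cx': 318.48352650002323, 'cy': 233.5745816586483, 'D': array([-0.1785821,  0.       ,  0.       ,  0.       ,  0.       ]), 'position': array([ -48.36546633, -615.29562583,  888.81081001]), 'rotation': array([ 0.33732407, -0.12678072, -0.32382424,  0.87480111])}
wrist {'fx': 343.337284399595, 'fy': 343.337284399595, 'cx': 316.52308757982036, 'cy': 238.46654054238905, 'D': array([-0.05896682,  0.        ,  0.        ,  0.        ,  0.        ]), 'hand_eye': array([[-1.24125293e-03,  9.45255715e-01,  3.26328198e-01,
         8.37168135e+01],
       [ 9.99999148e-01,  1.04183751e-03,  7.85862233e-04,
        -6.97592363e-01],
       [ 4.02859809e-04,  3.26328896e-01, -9.45256203e-01,
        -1.25549074e+02],
       [ 0.00000000e+00,  0.00000000e+00,  0.00000000e+00,
         1.00000000e+00]])}
{'clock': 0.0, 'joints': array([ 2.58584384e-01,  3.85530596e-01,  6.63054278e-03, -5.05344955e-04,
       -1.19397926e+00, -2.58598810e-01]), 'joint_vel': array([ 0.00014269, -0.00061538,  0.00014067, -0.00160453,  0.00026667,
       -0.00118792]), 'joint_efforts': array([-9.55001960e-04, -3.92286408e+01,  1.88399577e+01,  4.18616563e+00,
       -4.72148502e-03,  8.27910434e-07]), 'position': array([6.24457027e+02, 1.36897701e-02, 2.47238108e+02]), 'ee_rot': array([-0.70703536,  0.70717739,  0.00072664, -0.00078221]), 'contact_force': array([ 0.07637645, -0.27940079,  0.69179945]), 'wrist_torque': array([ 0.01058326, -0.00333723,  0.00024247]), 'gripper_width': 85.54223551831272}
```

View pics/scene0.png

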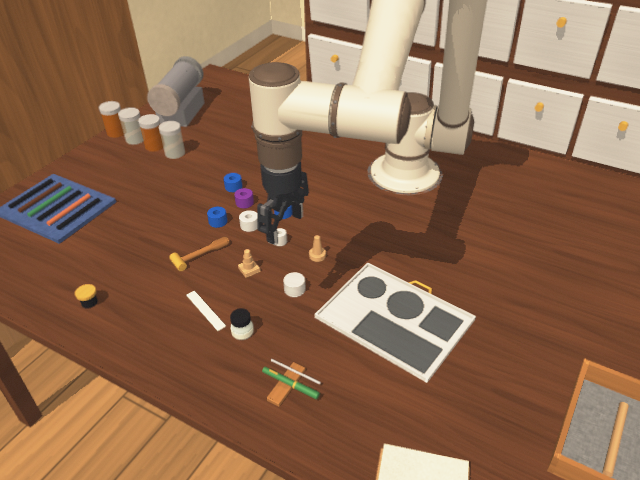

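View pics/side0.png

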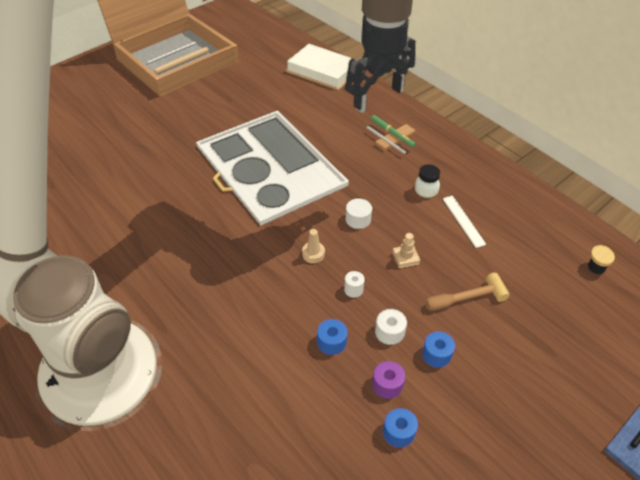

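View pics/wrist0.png

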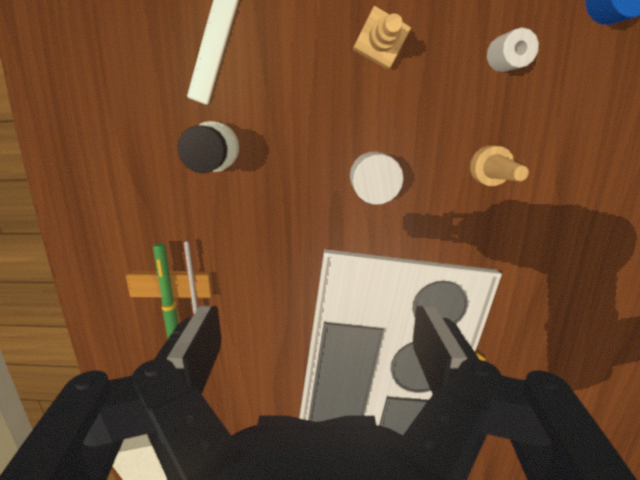

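The side view shows everything. The bin is around (270,165), the white large block at (391,326), the small block at (354,284), the stepped mandrel at (406,250) and the hammer at (468,293). The solid block is at (359,213) and the smooth mandrel at (313,247). I'll enlarge these areas.

```bash
cat > h.py <<'E'
import numpy as np, cv2
from scipy.spatial.transform import Rotation as R
from bench import *
def campose(n, st=None):
    c=calibration(n)
    K=np.array([[c['fx'],0,c['cx']],[0,c['fy'],c['cy']],[0,0,1]]);D=np.array(c['D'])
    if n=='wrist':
        Rt=R.from_quat(st['ee_rot']).as_matrix(); H=c['hand_eye']
        Rc=Rt@H[:3,:3]; p=st['position']+Rt@H[:3,3]
    else:
        Rc=R.from_quat(c['rotation']).as_matrix() if np.size(c['rotation'])==4 else c['rotation']; p=c['position']
    return K,D,Rc@np.diag([1,-1,-1.]),np.array(p)
def pix2z(cam,uv,z):
    K,D,Rc,p=cam
    n=cv2.undistortPoints(np.array(uv,float).reshape(-1,1,2),K,D).reshape(-1,2)
    d=np.c_[n,np.ones(len(n))]@Rc.T
    t=(np.broadcast_to(z,len(n))-p[2])/d[:,2]
    return p+d*t[:,None]
def proj(cam,P):
    K,D,Rc,p=cam
    return cv2.projectPoints(np.array(P,float).reshape(-1,1,3),cv2.Rodrigues(Rc.T)[0],-Rc.T@p,K,D)[0].reshape(-1,2)
def circ(c,r,z,n=60):
    a=np.linspace(0,2*np.pi,n); return np.c_[c[0]+r*np.cos(a),c[1]+r*np.sin(a),np.full(n,z)]
E
python3 - <<'E'
import cv2
i=cv2.imread('pics/side0.png')
cv2.imwrite('pics/s_a.png',cv2.resize(i[190:350,300:520],None,fx=3.6,fy=3.6,interpolation=cv2.INTER_CUBIC))
cv2.imwrite('pics/s_b.png',cv2.resize(i[100:230,190:360],None,fx=4.5,fy=4.5,interpolation=cv2.INTER_CUBIC))
i=cv2.imread('pics/scene0.png')
cv2.imwrite('pics/c_b.png',cv2.resize(i[255:385,305:485],None,fx=4.4,fy=4.4,interpolation=cv2.INTER_CUBIC))
cv2.imwrite('pics/c_a.png',cv2.resize(i[165:305,150:340],None,fx=4.2,fy=4.2,interpolation=cv2.INTER_CUBIC))
E
```

```text
(no output)
```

View pics/s_a.png

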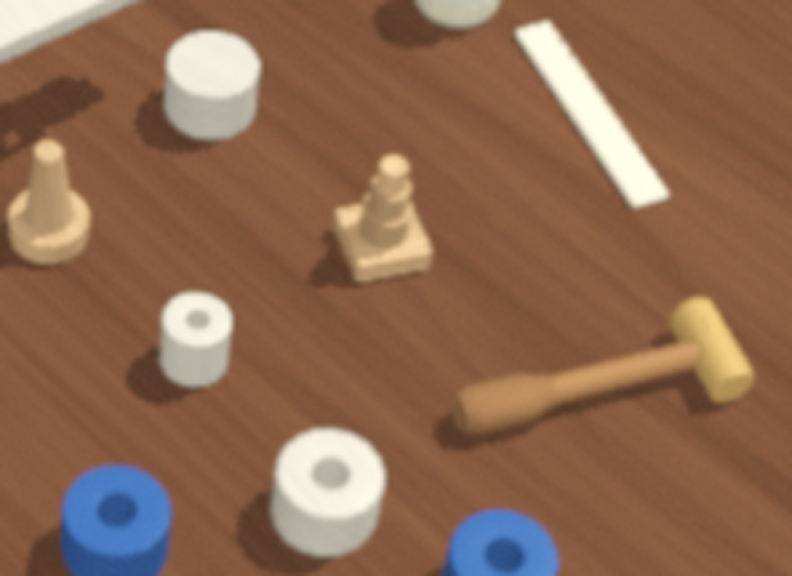

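View pics/s_b.png

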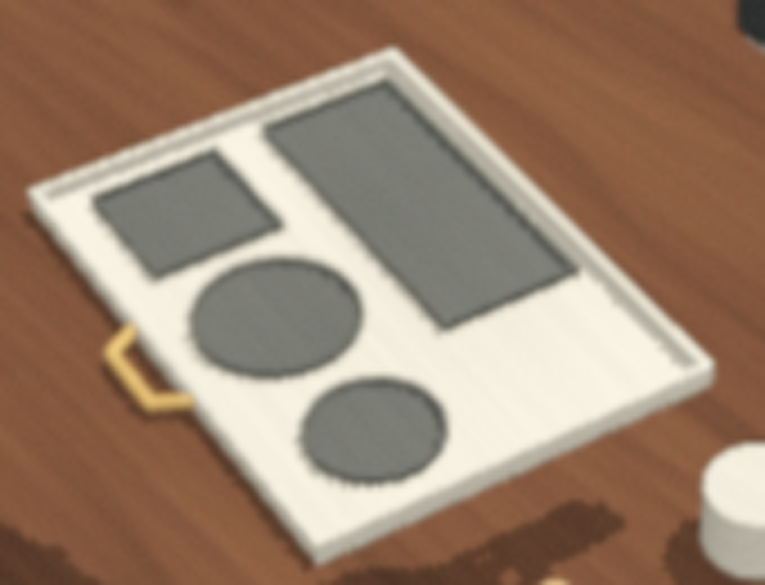

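View pics/c_b.png

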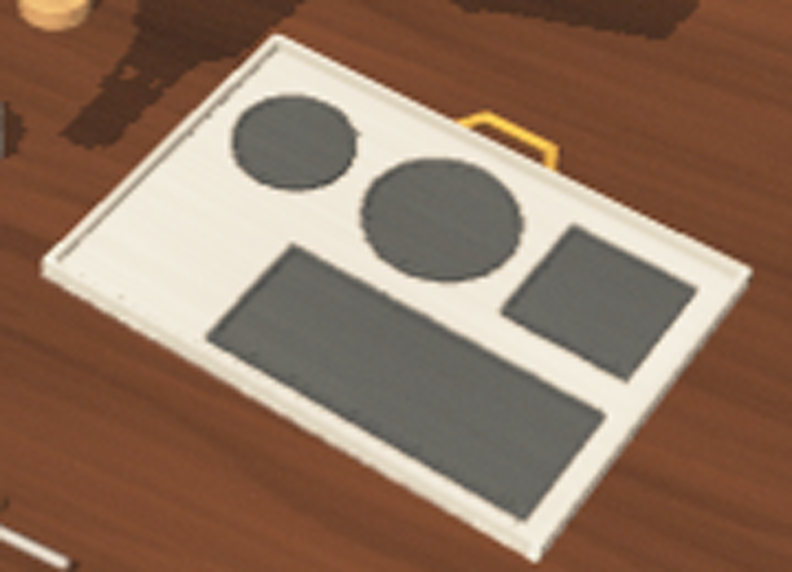

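View pics/c_a.png

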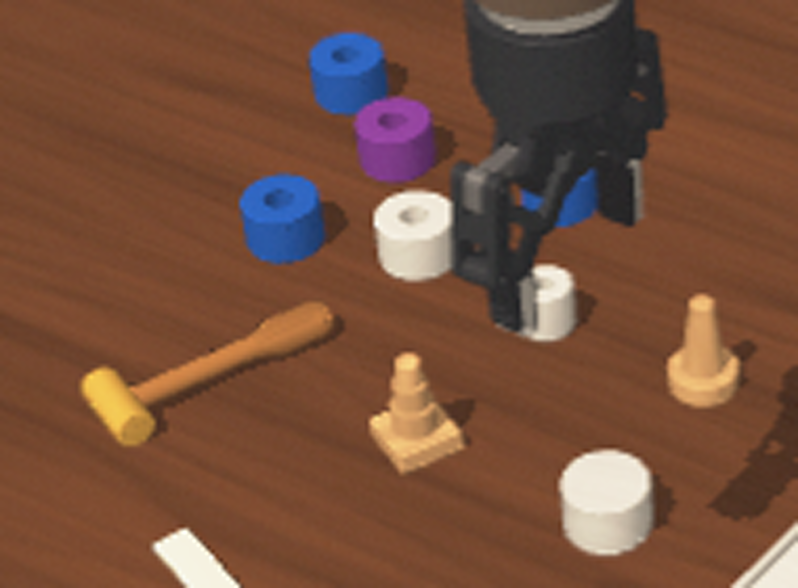

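```bash
cat > m.py <<'E'
from h import *
S=campose('side');C=campose('scene')
def f(l,s,o): l=np.array(l,float).reshape(-1,2); return (l+.5)/s-.5+np.array(o)
sa=lambda *l:f(l,3.6,(300,190)); sb=lambda *l:f(l,4.5,(190,100))
cb=lambda *l:f(l,4.4,(305,255)); ca=lambda *l:f(l,4.2,(150,165))
np.set_printoptions(precision=1,suppress=True)
def show(n,A,B,z):
    a=pix2z(S,A,z)[:,:2];b=pix2z(C,B,z)[:,:2]
    print(n,a.tolist() if 0 else a.ravel(),b.ravel(),'diff',(a-b).mean(0))
show('large',sa(330,475),ca(415,216),34)
print('small',pix2z(S,sa(197,321),34))
show('solid',sa(213,70),ca(607,482),34)
show('smooth',sa(48,150),ca(702,302),64)
show('stepped',sa(394,165),ca(407,361),64)
show('foot',sa(335,213,355,266,431,238),ca(463,433,370,425,403,460),14)
show('hamhead',sa(691,303,737,392),ca(137,438,100,375)[::-1],12)
show('hamc',sa(713,348,467,410),ca(118,407,325,318),12)
show('sq',sb(93,200,216,150,282,229,155,278),cb(697,291,628,381,502,311,573,226),8)
show('lrg',sb(276,318),cb(442,220),8)
show('sml',sb(373,431),cb(295,142),8)
show('tr',sb(264,127,387,80,579,270,444,329),cb(606,413,527,521,208,337,292,244),8)
E
python3 m.py
```

```text
large [ 423.2 -257.2] [ 424.  -257.6] diff [-0.8  0.4]
small [[ 438.  -150.7   34. ]]
solid [561.3 -30.8] [563.3 -29. ] diff [-2.  -1.8]
smooth [438.2 -38.5] [436.  -42.1] diff [2.2 3.6]
stepped [ 563.4 -158.9] [ 561.6 -162.2] diff [1.8 3.3]
foot [ 552.5 -134.5  534.8 -166.5  578.3 -179.1] [ 553.9 -134.1  574.7 -185.   589.  -151.4] diff [-17.3  -3.2]
hamhead [ 649.7 -295.8  622.8 -347.1] [ 616.6 -351.3  647.7 -297.3] diff [4.1 2.9]
hamc [ 635.4 -321.7  512.8 -265.1] [ 632.8 -323.9  510.2 -265.9] diff [2.6 1.5]
sq [467.9 351.6 537.4 343.5 525.8 271.4 457.8 282.3] [467.3 351.  538.5 342.2 527.7 271.5 456.9 280.4] diff [-0.4  0.9]
lrg [484.9 220.7] [486.3 220.1] diff [-1.4  0.6]
sml [472.8 130. ] [473.4 128.7] diff [-0.6  1.3]
tr [566.9 342.7 638.7 332.7 616.2 153.4 540.4 162.7] [562.1 340.2 639.3 331.9 615.2 151.5 539.4 160.1] diff [1.5 2. ]
```

```bash
cat >> h.py <<'E'
def go(x,y,z,jaw=None):
    """tool shift (m) and turn (deg) to reach world xyz (mm), jaw = world direction angle of jaws (deg, mod 180)"""
    s=read_state(); Rt=R.from_quat(s['ee_rot']).as_matrix()
    d=Rt.T@(np.array([x,y,z])-s['position'])/1000
    t=0
    if jaw is not None:
        cur=np.degrees(np.arctan2(Rt[1,1],Rt[0,1]))
        t=(-(jaw-cur)+90)%180-90
    print('shift',np.round(d,4),'turn',round(t,1),'j6',round(s['joints'][5],2),'tilt',np.round(Rt[:,2],4))
E
python3 - <<'E'
exec(open('m.py').read().split("show('large'")[0])
print('blues scene',pix2z(C,ca(347,54,394,121,280,198),34)[:,:2])
print('blue side',pix2z(S,sa(118,509,502,548),34)[:,:2])
go(423.6,-257.4,150,0)
E
```

```text
blues scene [[ 304.9 -397.7]
 [ 350.4 -326.4]
 [ 450.8 -342. ]]
blue side [[ 336.6 -207.1]
 [ 454.  -337. ]]
shift [0.3 0.2 0.1] turn -0.0 j6 -0.26 tilt [-0. -0. -1.]
```

```bash
sed -i 's/np.round(d,4),/(1000*d).round().tolist(),"mm",/' h.py; python3 - <<'E'
from h import *
go(423.6,-257.4,120,0)
E
```

```text
shift [257.0, 201.0, 128.0] mm turn -0.0 j6 -0.26 tilt [-1.7e-03 -1.0e-04 -1.0e+00]
```

Call:
jog_arm([
  [0.045,0.035,0.02,0],
  [0.09,0.07,0.045,0],
  [0.135,0.105,0.067,0],
  [0.18,0.14,0.09,0],
  [0.225,0.175,0.112,0],
  [0.257,0.201,0.128,0],
  [0.257,0.201,0.128,0],
  [0.257,0.201,0.128,0],
], hand=0.9)

```text
clock: 1.15
position: [423.8, -257.1, 120.1]
ee_rot: [-0.707, 0.707, 0.0, -0.001]
contact_force: [0.5, 0.6, -0.7]
gripper_width: 81.0
```

```bash
python3 - <<'E'
from h import *
s=read_state(); i=get_image('wrist')[:,:,::-1].copy(); cv2.imwrite('pics/w1.png',i)
j=get_image('side')[:,:,::-1]; cv2.imwrite('pics/s1.png',cv2.resize(j[190:430,300:520],None,fx=2.4,fy=2.4,interpolation=2))
E
```

```text
(no output)
```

View pics/w1.png

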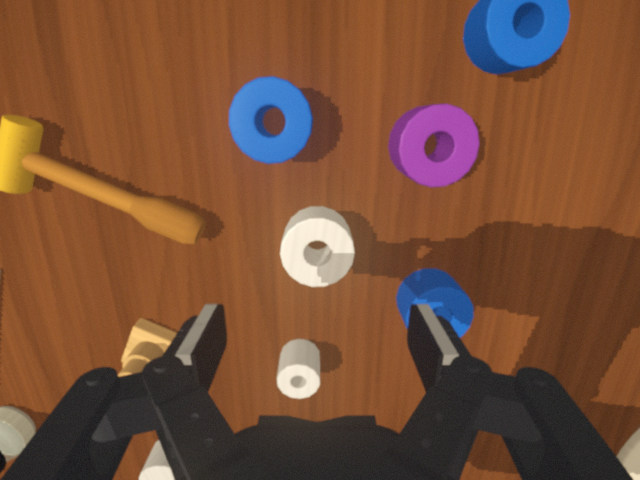

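View pics/s1.png

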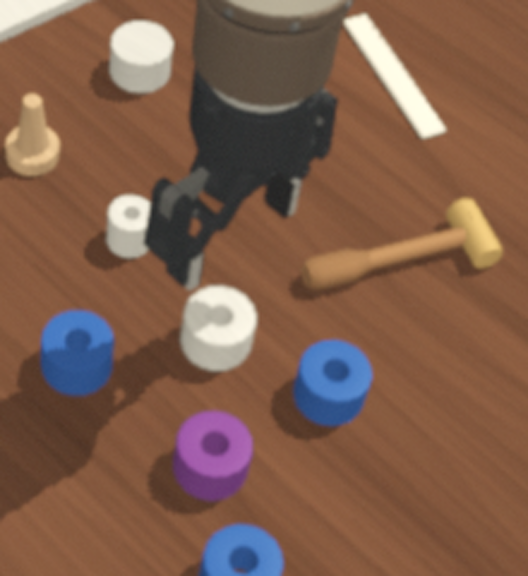

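```bash
python3 - <<'E'
from h import *
s=read_state();W=campose('wrist',s)
np.set_printoptions(precision=1,suppress=True)
print(proj(W,[[423.6,-257.4,34],[438,-150.7,34]]),pix2z(W,[[317,250],[298,380],[440,146]],34))
# finger tip position: left tip inner corner pixel
for z in (90,100,105,110,116,120): print(z,pix2z(W,[[215,306],[417,306]],z)[:,:2].ravel())
E
```

```text
[[319.1 252.5]
 [300.1 381.2]] [[ 425.  -259.1   34. ]
 [ 439.6 -151.9   34. ]
 [ 350.7 -326.3   34. ]]
90 [ 478.  -249.4  373.1 -249.4]
100 [ 474.7 -255.2  376.5 -255.2]
105 [ 473.  -258.1  378.1 -258.1]
110 [ 471.3 -261.   379.8 -261. ]
116 [ 469.2 -264.5  381.8 -264.5]
120 [ 467.9 -266.9  383.1 -266.9]
```

```bash
python3 - <<'E'
from h import *
go(424.2,-258.2,26,0)
E
```

```text
shift [2.0, 0.0, 94.0] mm turn 0.1 j6 0.22 tilt [-3.e-04 -5.e-04 -1.e+00]
```

Call:
jog_arm([
  [0.001,0,0.045,0],
  [0.0015,0,0.08,0],
  [0.0015,0,0.094,0],
  [0.0015,0,0.094,0],
  [0.0015,0,0.094,0],
])

```text
clock: 1.88
position: [425.7, -258.2, 27.6]
ee_rot: [0.708, -0.706, 0.001, -0.0]
contact_force: [-0.2, -1.0, -0.2]
gripper_width: 81.0
```

Call:
jog_arm([
  [0,0,0,0],
  [0,0,0,0],
  [0,0,0,0],
  [0,0,0,0],
  [0,0,0,0],
  [0,0,0,0],
], hand=-1)

```text
clock: 2.62
position: [426.1, -258.4, 29.2]
ee_rot: [0.708, -0.706, 0.002, -0.001]
contact_force: [-1.2, 1.3, 9.1]
gripper_width: 47.8
```

Call:
jog_arm([
  [0,0,-0.03,0],
  [0,0,-0.07,0],
  [0,0,-0.11,0],
  [0,0,-0.11,0],
])

```text
clock: 3.12
position: [427.6, -258.8, 142.6]
ee_rot: [0.708, -0.706, 0.006, -0.003]
contact_force: [0.6, -0.1, -2.6]
gripper_width: 48.0
```

```bash
python3 - <<'E'
from h import *
s=read_state();print(s['position'],s['contact_force'],s['gripper_width'],s['clock'])
i=get_image('side')[:,:,::-1]; cv2.imwrite('pics/s2.png',i[100:480,200:600])
go(486,220.4,140,7.5)
go(486,220.4,32,7.5)
E
```

```text
[ 427.62045706 -258.76685597  142.60774481] [ 0.55374756 -0.05738328 -2.58736748] 48.035752551303055 3.125
shift [-478.0, -61.0, -0.0] mm turn -7.4 j6 0.22 tilt [ 0.0074 -0.0024 -1.    ]
shift [-479.0, -60.0, 108.0] mm turn -7.4 j6 0.22 tilt [ 0.0074 -0.0024 -1.    ]
```

View pics/s2.png

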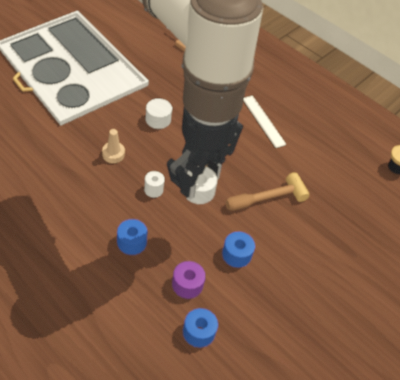

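Call:
jog_arm([
  [-0.05,-0.006,0,1],
  [-0.11,-0.014,0,2],
  [-0.17,-0.022,0,3],
  [-0.23,-0.03,0,4],
  [-0.29,-0.037,0,5],
  [-0.35,-0.045,0,6],
  [-0.41,-0.052,0,7],
  [-0.478,-0.061,0,7.7],
  [-0.478,-0.061,0,7.7],
  [-0.478,-0.061,0,7.7],
])

```text
clock: 4.42
position: [484.8, 219.6, 138.0]
ee_rot: [-0.659, 0.752, -0.003, -0.0]
contact_force: [-0.6, -0.2, -1.6]
gripper_width: 48.0
```

```bash
python3 - <<'E'
from h import *
s=read_state();print(s['position'],s['contact_force'],s['gripper_width'],s['clock'])
go(486,220.4,50,-7.6)
E
```

```text
[484.83958544 219.55177326 138.00645911] [-0.55720471 -0.21207155 -1.6111805 ] 47.998231977983764 4.425
shift [-1.0, -1.0, 88.0] mm turn 0.1 j6 -0.87 tilt [ 0.0039 -0.0047 -1.    ]
```

Call:
jog_arm([
  [-0.001,-0.001,0.045,0],
  [-0.001,-0.001,0.08,0],
  [-0.001,-0.001,0.097,0],
  [-0.001,-0.001,0.102,0],
  [-0.001,-0.001,0.102,0],
  [-0.001,-0.001,0.102,0],
])

```text
clock: 5.18
position: [486.7, 219.6, 36.6]
ee_rot: [-0.659, 0.752, -0.003, 0.001]
contact_force: [-0.4, -0.4, -1.1]
gripper_width: 48.1
```

```bash
python3 - <<'E'
from h import *
s=read_state();print(s['position'],s['contact_force'],s['gripper_width'],s['clock'])
for n in('side','scene'):
  i=get_image(n)[:,:,::-1]; i=i[90:270,170:400] if n=='side' else i[230:390,290:490]
  cv2.imwrite(f'pics/{n}3.png',cv2.resize(i,None,fx=3.2,fy=3.2,interpolation=2))
E
```

```text
[486.72347115 219.55287566  36.60685755] [-0.37932713 -0.43340103 -1.14420827] 48.050602834424765 5.175
```

View pics/side3.png

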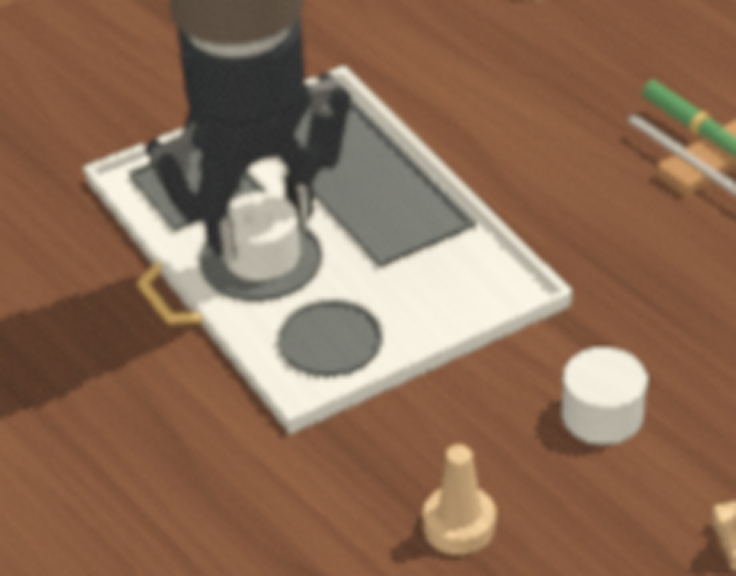

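View pics/scene3.png

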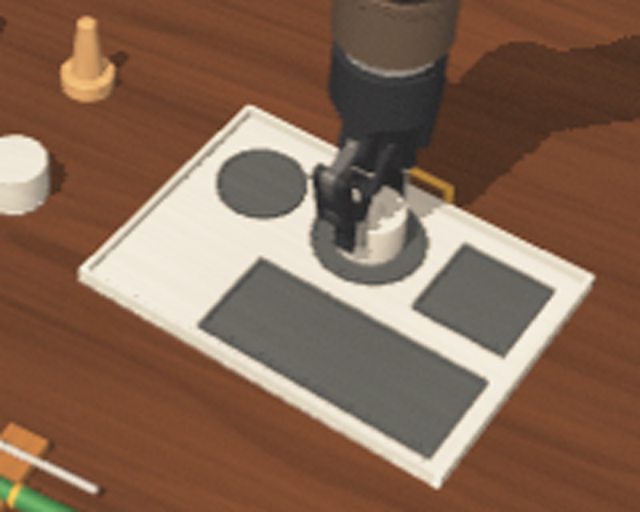

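The block is centred over the dish, so I'll lower it the last bit and release.

Call:
jog_arm([
  [0,0,0.001,0],
  [0,0,0.002,0],
  [0,0,0.002,0],
])

```text
clock: 5.65
position: [486.8, 219.9, 35.2]
ee_rot: [-0.659, 0.752, -0.003, 0.001]
contact_force: [-1.6, -0.9, 4.8]
gripper_width: 48.3
```

Call:
jog_arm([
  [0,0,0,0],
  [0,0,0,0],
  [0,0,0,0],
  [0,0,0,0],
  [0,0,-0.03,0],
  [0,0,-0.07,0],
  [0,0,-0.12,0],
  [0,0,-0.12,0],
], hand=0.9)

```text
clock: 6.65
position: [488.3, 222.0, 159.5]
ee_rot: [-0.659, 0.752, -0.004, 0.006]
contact_force: [-0.5, -0.2, -0.0]
gripper_width: 80.9
```

```bash
python3 - <<'E'
from h import *
s=read_state();print(s['position'],s['contact_force'],s['gripper_width'],s['clock'])
i=get_image('wrist')[:,:,::-1].copy(); cv2.imwrite('pics/w4.png',i)
W=campose('wrist',s)
print(proj(W,[[485.6,220.4,40],[485.6,220.4,10]]))
go(439,-151.5,120,0)
E
```

```text
[488.34923938 221.9981176  159.51620675] [-0.53430918 -0.24515899 -0.0217145 ] 80.89960772552702 6.65
[[322.99166464 234.2462118 ]
 [322.81961299 222.80380956]]
shift [376.0, -1.0, 37.0] mm turn -7.6 j6 -0.87 tilt [ 8.5e-03 -7.0e-04 -1.0e+00]
```

View pics/w4.png

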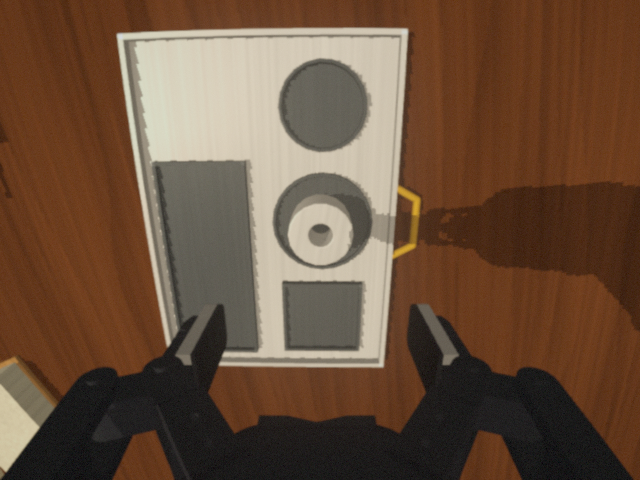

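The large block sits flat at the centre of its dish (hole at about (320,235), expected 323,234). Next is the small block.

Call:
jog_arm([
  [0.05,0,0,-1],
  [0.11,0,0,-3],
  [0.17,0,0,-5],
  [0.23,0,0,-6],
  [0.29,0,0,-7],
  [0.34,-0.001,0.015,-7.6],
  [0.376,-0.001,0.037,-7.6],
  [0.376,-0.001,0.037,-7.6],
  [0.376,-0.001,0.037,-7.6],
])

```text
clock: 7.82
position: [438.4, -151.8, 119.2]
ee_rot: [0.707, -0.707, 0.003, -0.002]
contact_force: [0.2, 0.1, 0.3]
gripper_width: 81.0
```

```bash
python3 - <<'E'
from h import *
s=read_state();print(s['position'],s['gripper_width'],s['clock'])
i=get_image('wrist')[:,:,::-1].copy(); cv2.imwrite('pics/w5.png',i)
W=campose('wrist',s)
print(proj(W,[[439,-151.5,34],[562.5,-160.5,64]]))
go(439,-151.5,26,0)
E
```

```text
[ 438.39167158 -151.81385407  119.15589962] 80.96963677992315 7.825
[[317.82512555 254.72972747]
 [106.52535539 258.60659981]]
shift [0.0, 1.0, 94.0] mm turn 0.1 j6 -0.02 tilt [ 8.1e-03 -7.0e-04 -1.0e+00]
```

View pics/w5.png

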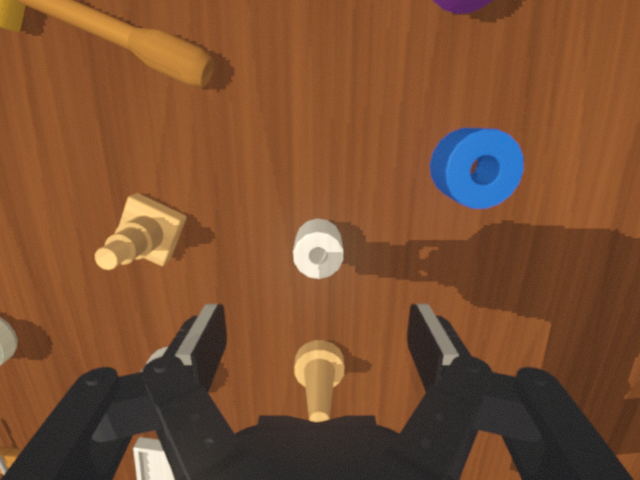

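Call:
jog_arm([
  [0,0.0005,0.045,0],
  [0,0.001,0.08,0],
  [0,0.001,0.094,0],
  [0,0.001,0.095,0],
  [0,0.001,0.095,0],
])

```text
clock: 8.5
position: [439.5, -150.9, 25.4]
ee_rot: [0.708, -0.706, 0.004, -0.003]
contact_force: [-0.3, 0.4, -0.5]
gripper_width: 81.1
```

Call:
jog_arm([
  [0,0,0,0],
  [0,0,0,0],
  [0,0,0,0],
  [0,0,0,0],
  [0,0,0,0],
  [0,0,0,0],
], hand=-1)

```text
clock: 9.25
position: [439.8, -150.9, 26.3]
ee_rot: [0.708, -0.706, 0.004, -0.003]
contact_force: [-2.3, 0.6, 6.5]
gripper_width: 31.8
```

Call:
jog_arm([
  [0,0,-0.03,0],
  [0,0,-0.07,0],
  [0,0,-0.11,0],
  [0,0,-0.11,0],
])

```text
clock: 9.75
position: [440.5, -151.0, 139.4]
ee_rot: [0.708, -0.706, 0.007, -0.006]
contact_force: [0.3, -0.4, -0.1]
gripper_width: 32.3
```

```bash
python3 - <<'E'
from h import *
s=read_state();print(s['position'],s['contact_force'],s['gripper_width'],s['clock'])
go(473.1,129.4,135,-7.6)
E
```

```text
[ 440.5424964  -150.99975664  139.37412416] [ 0.32300283 -0.40800132 -0.07695603] 32.349681935849325 9.75
shift [-280.0, -33.0, 5.0] mm turn 7.8 j6 -0.02 tilt [ 0.0184 -0.0011 -0.9998]
```

Call:
jog_arm([
  [-0.05,-0.006,0,1],
  [-0.11,-0.013,0,3],
  [-0.17,-0.02,0,5],
  [-0.23,-0.027,0.002,7],
  [-0.28,-0.033,0.005,7.8],
  [-0.28,-0.033,0.005,7.8],
  [-0.28,-0.033,0.005,7.8],
])

```text
clock: 10.62
position: [471.6, 128.6, 133.4]
ee_rot: [-0.659, 0.752, -0.006, 0.005]
contact_force: [0.6, -0.3, 0.3]
gripper_width: 32.1
```

```bash
python3 - <<'E'
from h import *
s=read_state();print(s['position'],s['contact_force'],s['gripper_width'],s['clock'])
go(473.1,129.4,33.5,-7.6)
E
```

```text
[471.61703406 128.61325733 133.44156021] [ 0.56423283 -0.29503454  0.27588277] 32.10223166992603 10.625
shift [-1.0, 0.0, 100.0] mm turn 0.0 j6 -0.75 tilt [ 0.0157 -0.0025 -0.9999]
```

Call:
jog_arm([
  [-0.001,0,0.045,0],
  [-0.001,0,0.08,0],
  [-0.001,0,0.095,0],
  [-0.001,0,0.1,0],
  [-0.001,0,0.1,0],
  [-0.001,0,0.1,0],
])

```text
clock: 11.38
position: [473.8, 129.3, 34.2]
ee_rot: [-0.658, 0.753, -0.006, 0.006]
contact_force: [-0.3, 0.7, -0.0]
gripper_width: 31.8
```

Call:
jog_arm([
  [0,0,0.001,0],
  [0,0,0.002,0],
  [0,0,0.002,0],
])

```text
clock: 11.75
position: [474.0, 129.4, 32.5]
ee_rot: [-0.659, 0.752, -0.006, 0.006]
contact_force: [0.7, -0.7, 1.0]
gripper_width: 31.8
```

Call:
jog_arm([
  [0,0,0.001,0],
  [0,0,0.001,0],
  [0,0,0.001,0],
  [0,0,0.001,0],
  [0,0,-0.03,0],
  [0,0,-0.07,0],
  [0,0,-0.12,0],
  [0,0,-0.12,0],
], hand=0.9)

```text
clock: 12.75
position: [474.1, 130.9, 156.5]
ee_rot: [-0.659, 0.752, -0.007, 0.011]
contact_force: [0.5, 0.2, -1.0]
gripper_width: 81.4
```

```bash
python3 - <<'E'
from h import *
s=read_state();print(s['position'],s['contact_force'],s['gripper_width'],s['clock'])
i=get_image('wrist')[:,:,::-1].copy(); cv2.imwrite('pics/w6.png',i)
W=campose('wrist',s)
print(proj(W,[[473.1,129.4,40],[485.6,220.4,40]]))
go(562.5,-161.5,150,-24)
E
```

```text
[474.11423412 130.87744519 156.46640341] [ 0.48832366  0.23514849 -0.95374672] 81.43430216854567 12.75
[[322.70342253 235.52340827]
 [321.67974172 339.37090466]]
shift [277.0, -128.0, 6.0] mm turn 16.4 j6 -0.75 tilt [ 0.0214  0.0015 -0.9998]
```

View pics/w6.png

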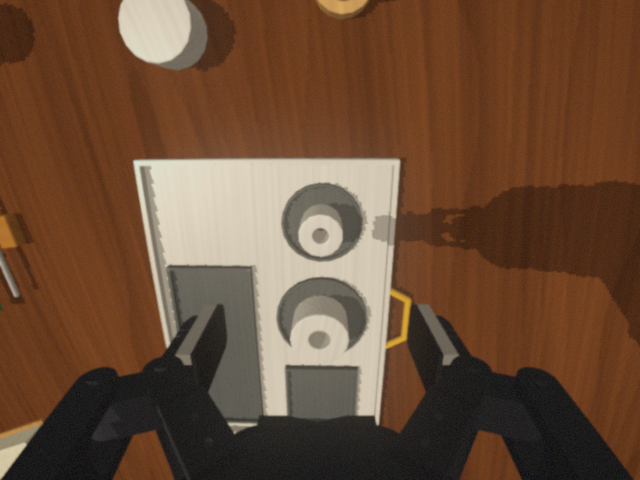

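Call:
jog_arm([
  [0.05,-0.023,0,3],
  [0.1,-0.046,0,6],
  [0.15,-0.069,0,9],
  [0.2,-0.092,0.002,12],
  [0.25,-0.115,0.004,15],
  [0.277,-0.128,0.006,16.4],
  [0.277,-0.128,0.006,16.4],
  [0.277,-0.128,0.006,16.4],
])

```text
clock: 13.8
position: [561.9, -161.0, 148.3]
ee_rot: [-0.544, 0.839, -0.004, 0.008]
contact_force: [0.1, 0.9, -0.4]
gripper_width: 81.2
```

```bash
python3 - <<'E'
from h import *
s=read_state();print(s['position'],s['gripper_width'],s['clock'])
i=get_image('wrist')[:,:,::-1].copy(); cv2.imwrite('pics/w7.png',i)
j=i[150:350,200:440]; cv2.imwrite('pics/w7c.png',cv2.resize(j,None,fx=3.3,fy=3.3,interpolation=2))
W=campose('wrist',s)
print(proj(W,[[562.5,-161,64],[562.5,-161,14]]))
E
```

```text
[ 561.8785297  -161.03527136  148.29195048] 81.22600651680636 13.8
[[318.73593124 253.59155024]
 [319.38593873 229.8667933 ]]
```

View pics/w7.png

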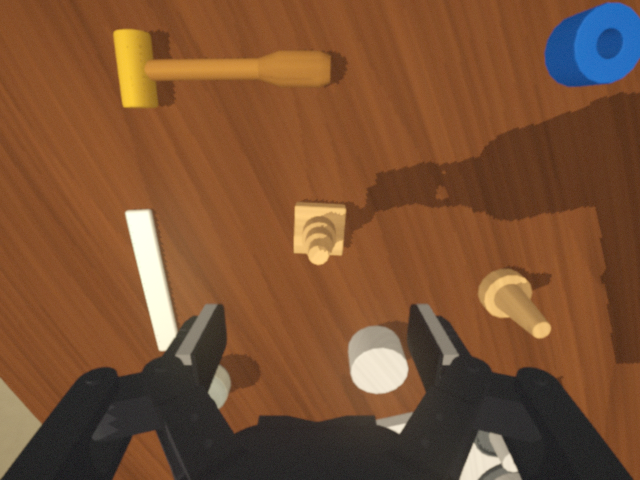

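View pics/w7c.png

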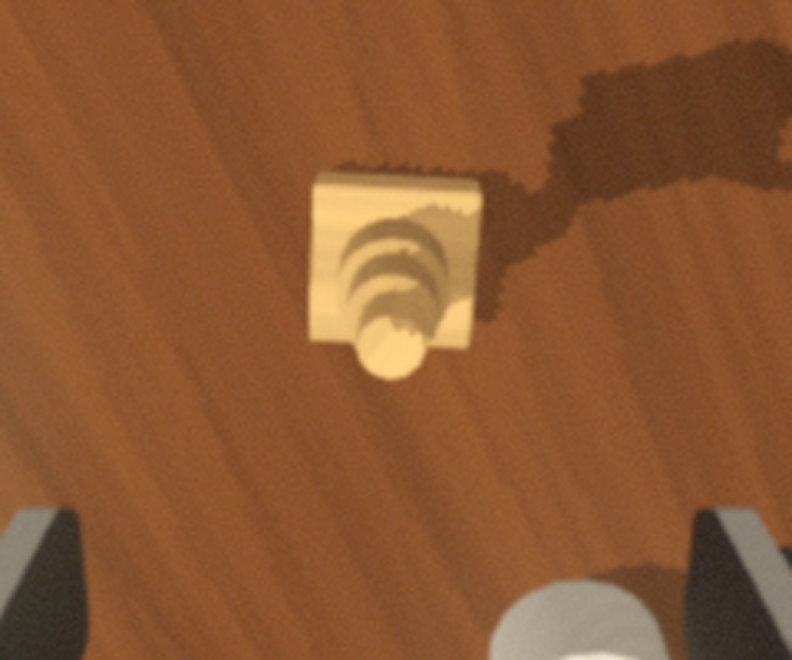

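```bash
python3 - <<'E'
from h import *
go(562.5,-161,35,-24)
E
```

```text
shift [1.0, 1.0, 114.0] mm turn 0.0 j6 -0.41 tilt [ 0.0195  0.0018 -0.9998]
```

Call:
jog_arm([
  [0,0,0.045,0],
  [0.001,0.001,0.085,0],
  [0.001,0.001,0.107,0],
  [0.001,0.001,0.114,0],
  [0.001,0.001,0.114,0],
  [0.001,0.001,0.114,0],
])

```text
clock: 14.6
position: [563.9, -160.7, 36.1]
ee_rot: [-0.545, 0.838, -0.005, 0.01]
contact_force: [0.6, -1.3, 0.7]
gripper_width: 81.2
```

Call:
jog_arm([
  [0,0,0,0],
  [0,0,0,0],
  [0,0,0,0],
  [0,0,0,0],
  [0,0,0,0],
  [0,0,0,0],
], hand=-1)

```text
clock: 15.35
position: [564.0, -160.7, 36.7]
ee_rot: [-0.545, 0.838, -0.005, 0.01]
contact_force: [-1.6, 0.0, 5.2]
gripper_width: 23.3
```

Call:
jog_arm([
  [0,0,-0.03,0],
  [0,0,-0.07,0],
  [0,0,-0.11,0],
  [0,0,-0.11,0],
])

```text
clock: 15.85
position: [563.6, -161.1, 150.0]
ee_rot: [-0.545, 0.838, -0.008, 0.013]
contact_force: [-0.0, -0.8, -1.7]
gripper_width: 23.2
```

```bash
python3 - <<'E'
from h import *
s=read_state();print(s['position'],s['contact_force'],s['gripper_width'],s['clock'])
i=get_image('side')[:,:,::-1]; cv2.imwrite('pics/s8.png',cv2.resize(i[80:320,300:520],None,fx=2.4,fy=2.4,interpolation=2))
go(497.4,311.7,145,-7.6)
E
```

```text
[ 563.58172174 -161.09444901  150.02939055] [-0.02831297 -0.8416293  -1.73082426] 23.150541348159678 15.85
shift [-406.0, 251.0, 2.0] mm turn -16.3 j6 -0.41 tilt [ 0.0252  0.0018 -0.9997]
```

View pics/s8.png

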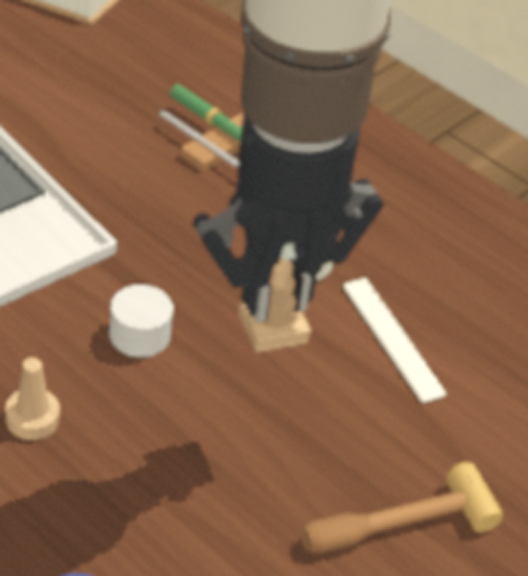

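Call:
jog_arm([
  [-0.045,0.028,0,-2],
  [-0.093,0.058,0,-4],
  [-0.14,0.087,0,-6],
  [-0.187,0.116,0,-8],
  [-0.234,0.145,0,-10],
  [-0.281,0.174,0,-12],
  [-0.328,0.203,0,-14],
  [-0.37,0.229,0,-16.3],
  [-0.406,0.251,0.002,-16.3],
  [-0.406,0.251,0.002,-16.3],
])

```text
clock: 17.15
position: [496.2, 314.1, 142.6]
ee_rot: [-0.66, 0.751, -0.008, 0.008]
contact_force: [0.8, -0.3, -0.7]
gripper_width: 23.0
```

```bash
python3 - <<'E'
from h import *
s=read_state();print(s['position'],s['contact_force'],s['gripper_width'],s['clock'])
i=get_image('wrist')[:,:,::-1]; cv2.imwrite('pics/w9.png',i)
go(497.4,311.7,43.5,-7.6)
E
```

```text
[496.21887915 314.08996879 142.55776218] [ 0.80589042 -0.2593646  -0.67050647] 23.037332670664487 17.15
shift [1.0, 1.0, 99.0] mm turn 0.1 j6 -0.99 tilt [ 2.220e-02 -9.000e-04 -9.998e-01]
```

View pics/w9.png

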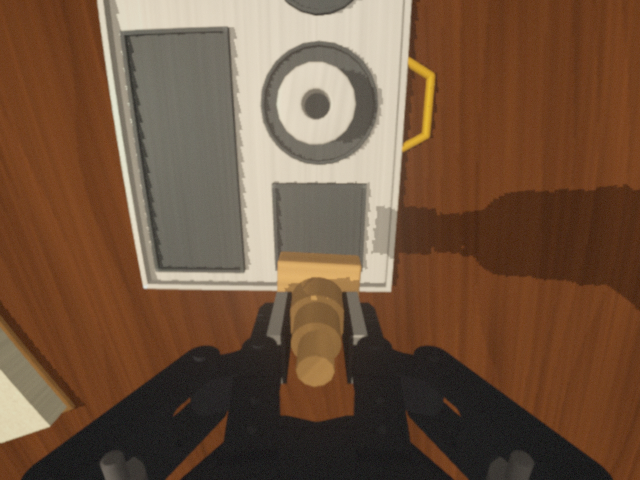

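Call:
jog_arm([
  [0,0,0.045,0],
  [0.001,0.001,0.075,0],
  [0.001,0.001,0.093,0],
  [0.001,0.001,0.099,0],
  [0.001,0.001,0.099,0],
  [0.001,0.001,0.099,0],
])

```text
clock: 17.95
position: [497.6, 311.1, 44.0]
ee_rot: [-0.659, 0.752, -0.008, 0.008]
contact_force: [1.2, 0.4, -0.9]
gripper_width: 23.2
```

Call:
jog_arm([
  [0,0,0.001,0],
  [0,0,0.002,0],
  [0,0,0.002,0],
])

```text
clock: 18.32
position: [497.9, 311.0, 42.8]
ee_rot: [-0.659, 0.752, -0.008, 0.009]
contact_force: [-0.2, -2.5, 5.7]
gripper_width: 23.1
```

```bash
python3 - <<'E'
from h import *
for n in('side','scene'):
  i=get_image(n)[:,:,::-1]; i=i[90:250,170:370] if n=='side' else i[230:390,300:500]
  cv2.imwrite(f'pics/{n}10.png',cv2.resize(i,None,fx=3.2,fy=3.2,interpolation=2))
E
```

View pics/side10.png

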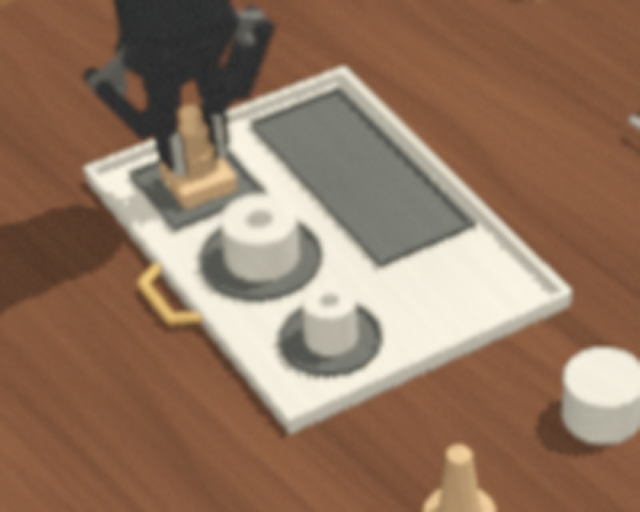

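View pics/scene10.png

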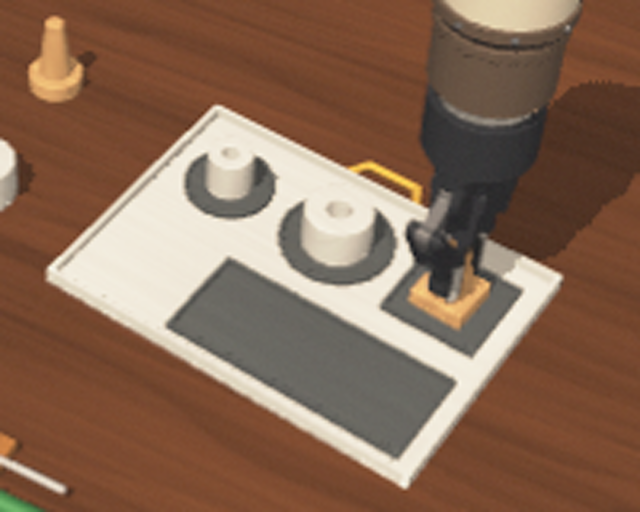

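Call:
jog_arm([
  [0,0,0,0],
  [0,0,0,0],
  [0,0,0,0],
  [0,0,0,0],
  [0,0,-0.03,0],
  [0,0,-0.07,0],
  [0,0,-0.12,0],
  [0,0,-0.12,0],
], hand=0.6)

```text
clock: 19.42
position: [497.1, 312.9, 167.5]
ee_rot: [-0.659, 0.752, -0.008, 0.014]
contact_force: [-0.2, 0.1, -0.6]
gripper_width: 68.6
```

```bash
python3 - <<'E'
from h import *
s=read_state();print(s['position'],s['contact_force'],s['gripper_width'],s['clock'])
go(580,-250,165,65)
E
```

```text
[497.1141926  312.86052387 167.5339422 ] [-0.19292933  0.06814273 -0.57800156] 68.61911066316678 19.425
shift [547.0, -156.0, 1.0] mm turn -72.5 j6 -0.99 tilt [ 0.0306  0.0065 -0.9995]
```

Call:
jog_arm([
  [0.05,-0.014,0,-6],
  [0.105,-0.03,0,-14],
  [0.16,-0.046,0,-22],
  [0.215,-0.061,0,-30],
  [0.27,-0.077,0,-38],
  [0.325,-0.093,0,-46],
  [0.38,-0.108,0,-54],
  [0.435,-0.124,0,-62],
  [0.49,-0.14,0,-70],
  [0.547,-0.156,0.001,-72.5],
])

```text
clock: 20.68
position: [580.0, -251.5, 164.5]
ee_rot: [0.976, -0.216, 0.014, -0.007]
contact_force: [0.5, 1.7, -0.1]
gripper_width: 68.2
```

```bash
python3 - <<'E'
from h import *
s=read_state();print(s['position'],s['contact_force'],s['gripper_width'],s['clock'])
go(611.4,-312.2,150,65)
E
```

```text
[ 579.99985223 -251.47508726  164.46341523] [ 0.46302399  1.65335724 -0.06176942] 68.23151229780593 20.675
shift [54.0, 42.0, 15.0] mm turn 0.1 j6 1.3 tilt [ 0.0296  0.0069 -0.9995]
```

Call:
jog_arm([
  [0.03,0.022,0.007,0],
  [0.054,0.042,0.015,0],
  [0.054,0.042,0.015,0],
  [0.054,0.042,0.015,0],
])

```text
clock: 21.18
position: [611.2, -311.8, 149.0]
ee_rot: [0.976, -0.216, 0.013, -0.007]
contact_force: [-0.2, 1.0, -0.1]
gripper_width: 68.5
```

```bash
python3 - <<'E'
from h import *
s=read_state();print(s['position'],s['contact_force'],s['gripper_width'],s['clock'])
i=get_image('wrist')[:,:,::-1]; cv2.imwrite('pics/w11.png',i)
W=campose('wrist',s)
d=np.array([.906,-.424,0]);o=np.array([577,-296.1,12])
print(proj(W,[o+63*d,o+51*d,o+38*d,o-30*d]))
E
```

```text
[ 611.19194822 -311.75049191  149.00478733] [-0.17870774  1.01894298 -0.11863364] 68.48239791944505 21.175
[[321.38536047 204.1585008 ]
 [321.29276955 219.00257587]
 [321.19402863 234.65429306]
 [320.7056375  309.56133078]]
```

View pics/w11.png

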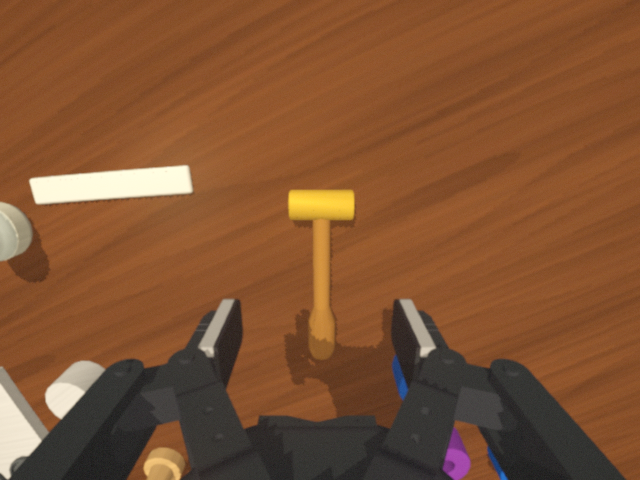

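```bash
python3 - <<'E'
from h import *
go(611.4,-312.2,20,65)
E
```

```text
shift [-3.0, 3.0, 130.0] mm turn 0.1 j6 1.39 tilt [ 0.0288  0.0074 -0.9996]
```

Call:
jog_arm([
  [-0.001,0.001,0.05,0],
  [-0.002,0.002,0.1,0],
  [-0.003,0.003,0.122,0],
  [-0.003,0.003,0.129,0],
  [-0.003,0.003,0.129,0],
  [-0.003,0.003,0.129,0],
])

```text
clock: 21.98
position: [612.3, -312.0, 22.5]
ee_rot: [0.976, -0.215, 0.015, -0.007]
contact_force: [0.1, -0.6, 0.3]
gripper_width: 68.2
```

Call:
jog_arm([
  [0,0,0,0],
  [0,0,0,0],
  [0,0,0,0],
  [0,0,0,0],
  [0,0,0,0],
  [0,0,0,0],
  [0,0,0,0],
], hand=-1)

```text
clock: 22.85
position: [612.5, -312.2, 23.1]
ee_rot: [0.976, -0.215, 0.015, -0.006]
contact_force: [-2.2, -0.3, 5.6]
gripper_width: 11.9
```

Call:
jog_arm([
  [0,0,-0.02,0],
  [0,0,-0.05,0],
  [0,0,-0.08,0],
  [0,0,-0.11,0],
  [0,0,-0.11,0],
])

```text
clock: 23.48
position: [610.4, -313.3, 136.4]
ee_rot: [0.976, -0.215, 0.018, -0.006]
contact_force: [0.2, -0.9, -1.2]
gripper_width: 11.7
```

```bash
python3 - <<'E'
from h import *
s=read_state();print(s['position'],s['contact_force'],s['gripper_width'],s['clock'])
i=get_image('side')[:,:,::-1]; cv2.imwrite('pics/s12.png',cv2.resize(i[100:340,350:570],None,fx=2.4,fy=2.4,interpolation=2))
i=get_image('wrist')[:,:,::-1]; cv2.imwrite('pics/w12.png',i)
go(585,209.3,130,-7.6)
E
```

```text
[ 610.37647371 -313.33700881  136.39633465] [ 0.21744918 -0.92970401 -1.15334022] 11.748419550503357 23.475
shift [-241.0, -464.0, 5.0] mm turn 72.8 j6 1.39 tilt [ 0.0316  0.0071 -0.9995]
```

View pics/s12.png

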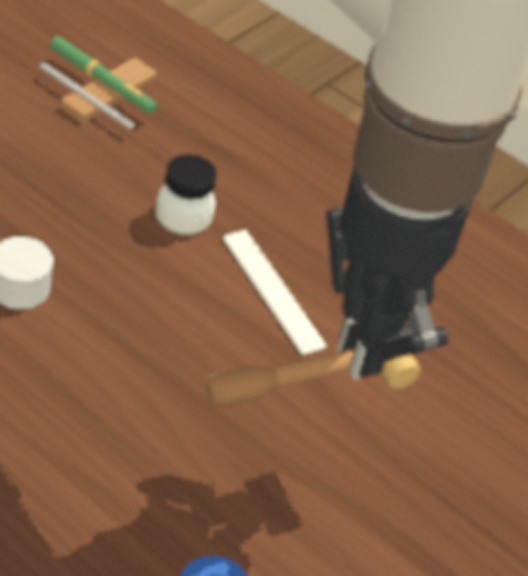

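View pics/w12.png

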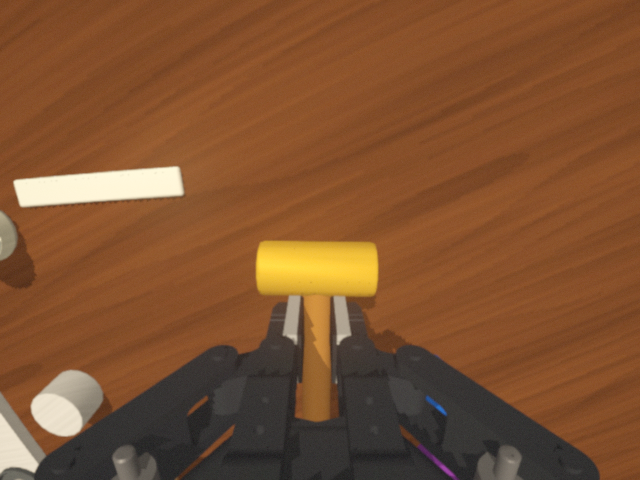

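```bash
python3 - <<'E'
from h import *
s=read_state();W=campose('wrist',s);S=campose('side')
Rt=R.from_quat(s['ee_rot']).as_matrix()
T=lambda p:s['position']+Rt@np.array(p)
for z in(6,9,11,14,18):print(z,proj(W,[T([25,0,z])]), proj(S,[T([25,0,z]),T([-113,0,z])]).ravel())
f=lambda u,v:((u+.5)/2.4-.5+350,(v+.5)/2.4-.5+100)
print('butt end seen',f(213,390),'head',f(402,372))
E
```

```text
6 [[318.32391323 270.6107049 ]] [511.72035652 246.04853003 436.00613975 265.084568  ]
9 [[318.2936179  267.70407685]] [511.32801109 247.19424529 435.7653939  266.2257288 ]
11 [[318.27405331 265.82762448]] [511.06724035 247.95527427 435.60542727 266.98356569]
14 [[318.24560877 263.10037559]] [510.67726936 249.09266657 435.36626979 268.11593948]
18 [[318.20927701 259.61843014]] [510.15951153 250.60148379 435.04886528 269.61764217]
butt end seen (438.45833333333337, 262.20833333333337) head (517.2083333333334, 254.70833333333334)
```

Call:
jog_arm([
  [-0.022,-0.042,0,6],
  [-0.047,-0.091,0,13],
  [-0.073,-0.14,0,21],
  [-0.098,-0.189,0,29],
  [-0.123,-0.238,0,37],
  [-0.149,-0.287,0.001,45],
  [-0.174,-0.336,0.002,53],
  [-0.2,-0.385,0.003,61],
  [-0.225,-0.43,0.004,69],
  [-0.241,-0.464,0.005,72.8],
])

```text
clock: 24.82
position: [583.2, 211.8, 128.1]
ee_rot: [-0.658, 0.753, -0.007, 0.012]
contact_force: [0.2, -0.0, -1.5]
gripper_width: 11.6
```

Call:
jog_arm([
  [0,0,0,0],
  [0,0,0,0],
])

```text
clock: 25.08
position: [582.1, 211.2, 126.2]
ee_rot: [-0.658, 0.753, -0.007, 0.011]
contact_force: [-0.0, -0.5, -3.3]
gripper_width: 11.0
```

```bash
python3 - <<'E'
from h import *
s=read_state();print(s['position'],s['contact_force'],s['gripper_width'],s['clock'])
i=get_image('wrist')[:,:,::-1]; cv2.imwrite('pics/w13.png',i)
i=get_image('side')[:,:,::-1]; cv2.imwrite('pics/s13.png',cv2.resize(i[60:260,170:410],None,fx=3,fy=3,interpolation=2))
go(585,209.3,45,-7.6)
E
```

```text
[582.11196534 211.15109803 126.22587735] [-0.04844766 -0.50760574 -3.34096584] 10.98876887846272 25.075
shift [2.0, -0.0, 82.0] mm turn -0.2 j6 -0.76 tilt [ 0.0265  0.0044 -0.9996]
```

View pics/w13.png

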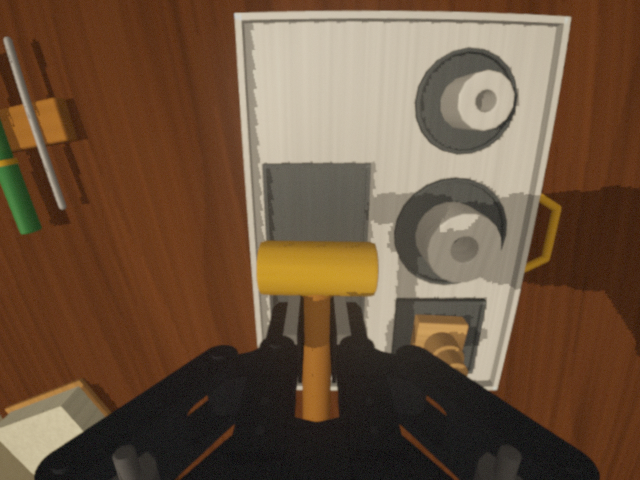

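View pics/s13.png

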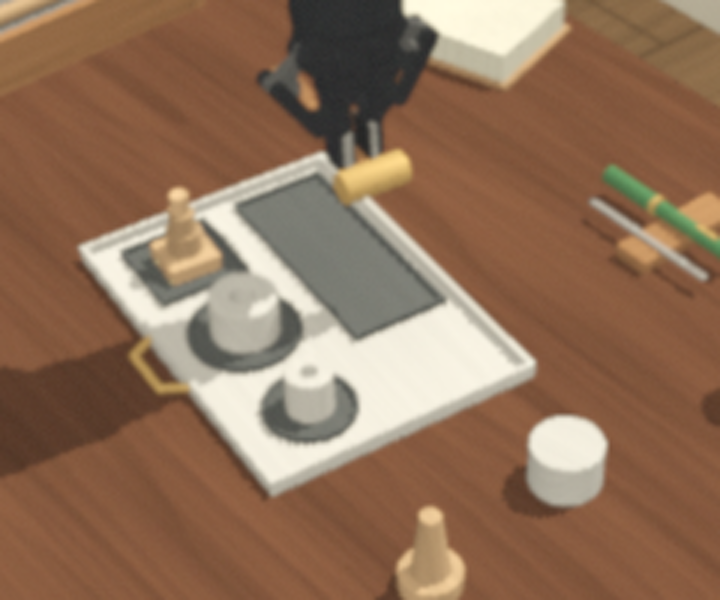

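Call:
jog_arm([
  [0.001,0,0.04,0],
  [0.002,0,0.075,0],
  [0.002,0,0.09,0],
  [0.002,0,0.095,0],
  [0.002,0,0.095,0],
  [0.002,0,0.095,0],
])

```text
clock: 25.92
position: [585.9, 209.4, 33.7]
ee_rot: [-0.658, 0.753, -0.007, 0.013]
contact_force: [-1.0, 0.4, -2.2]
gripper_width: 11.3
```

```bash
python3 - <<'E'
from h import *
s=read_state();print(s['position'],s['contact_force'],s['gripper_width'],s['clock'])
i=get_image('scene')[:,:,::-1]; cv2.imwrite('pics/c14.png',cv2.resize(i[230:390,300:500],None,fx=3.5,fy=3.5,interpolation=2))
i=get_image('side')[:,:,::-1]; cv2.imwrite('pics/s14.png',cv2.resize(i[60:260,170:410],None,fx=3,fy=3,interpolation=2))
go(585,209.3,28.5,-7.6)
E
```

```text
[585.88139676 209.42115488  33.69324871] [-0.96785128  0.42060572 -2.17163797] 11.321195207003363 25.925
shift [0.0, 1.0, 5.0] mm turn -0.2 j6 -0.76 tilt [ 0.0283  0.0056 -0.9996]
```

View pics/c14.png

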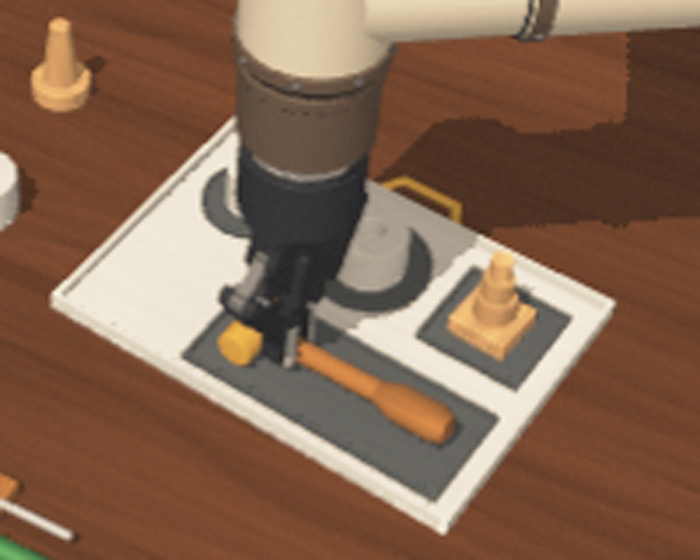

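View pics/s14.png

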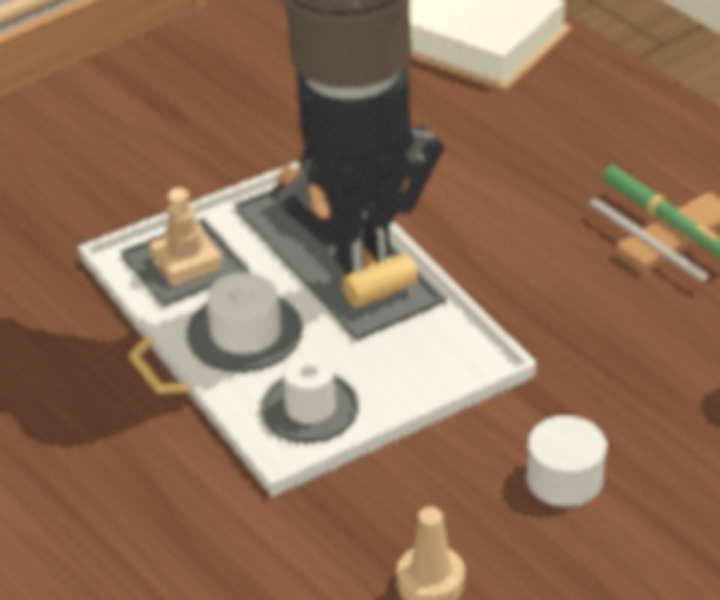

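Call:
jog_arm([
  [0,0.0005,0.002,0],
  [0,0.001,0.004,0],
  [0,0.001,0.005,0],
  [0,0.001,0.005,0],
])

```text
clock: 26.52
position: [585.1, 209.9, 29.6]
ee_rot: [-0.658, 0.753, -0.007, 0.013]
contact_force: [-1.8, 1.1, 5.0]
gripper_width: 11.6
```

Contact is at about 5 N. I'll open partway, so the fingers stay inside the trough, then lift.

Call:
jog_arm([
  [0,0,0,0],
  [0,0,0,0],
  [0,0,0,0],
  [0,0,0,0],
  [0,0,-0.02,0],
  [0,0,-0.06,0],
  [0,0,-0.11,0],
  [0,0,-0.15,0],
  [0,0,-0.15,0],
], hand=-0.2)

```text
clock: 27.65
position: [582.4, 209.9, 183.8]
ee_rot: [-0.658, 0.753, -0.008, 0.017]
contact_force: [-0.4, 0.3, -0.5]
gripper_width: 34.0
```

```bash
python3 - <<'E'
from h import *
s=read_state();print(s['position'],s['contact_force'],s['gripper_width'],s['clock'])
i=get_image('wrist')[:,:,::-1]; cv2.imwrite('pics/w15.png',i)
go(560,40,300)
E
```

```text
[582.39613937 209.87489269 183.76470045] [-0.41302326  0.31103592 -0.53495846] 34.02370047007828 27.65
shift [169.0, -6.0, -121.0] mm turn 0 j6 -0.76 tilt [ 0.032   0.008  -0.9995]
```

View pics/w15.png

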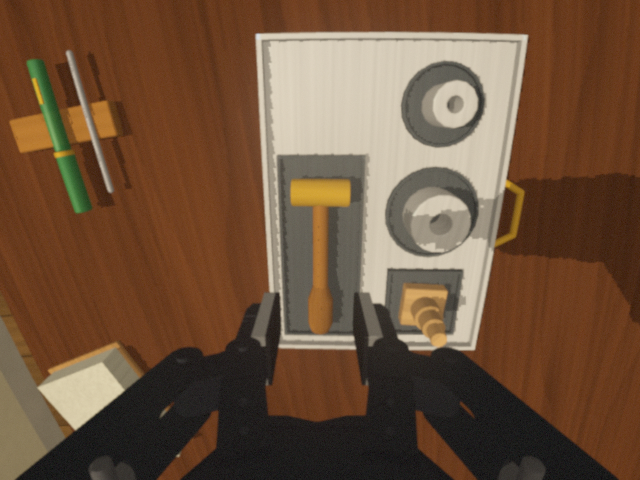

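Call:
jog_arm([
  [0.03,0,-0.03,0],
  [0.07,0,-0.06,0],
  [0.11,0,-0.09,0],
  [0.15,0,-0.12,0],
  [0.19,0,-0.12,0],
  [0.23,0,-0.12,0],
  [0.23,0,-0.12,0],
  [0.23,0,-0.12,0],
])

```text
clock: 28.7
position: [546.0, -19.5, 297.0]
ee_rot: [-0.658, 0.753, -0.007, 0.014]
contact_force: [-0.4, 1.0, 0.7]
gripper_width: 33.9
```

```bash
python3 - <<'E'
from h import *
S=campose('side');C=campose('scene')
u=np.array([.1326,.9912]);p=np.array([.9912,-.1326]);T=np.array([590,247.])
pts=[circ((473.1,129.4),17,40),circ((485.6,220.4),25,40),circ((497.4,311.7),7,70)]
o=T
hd=[np.r_[o-63*u+t*p,18] for t in(-25,25)]+[np.r_[o+75*u,18]]
for n,c,(x0,y0,x1,y1) in(('side',S,(185,90,365,235)),('scene',C,(305,250,485,385))):
  i=get_image(n)[:,:,::-1].copy(); cv2.imwrite(f'pics/{n}_full16.png',i)
  k=4.2; j=cv2.resize(i[y0:y1,x0:x1],None,fx=k,fy=k,interpolation=2)
  cv2.imwrite(f'pics/{n}16r.png',j.copy())
  for q in pts: cv2.polylines(j,[((proj(c,q)-[x0,y0])*k).astype(np.int32)],True,(0,0,255),1)
  for q in proj(c,hd): cv2.circle(j,tuple(((q-[x0,y0])*k).astype(int)),3,(255,0,0),-1)
  cv2.imwrite(f'pics/{n}16.png',j)
E
```

```text
(no output)
```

View pics/side16.png

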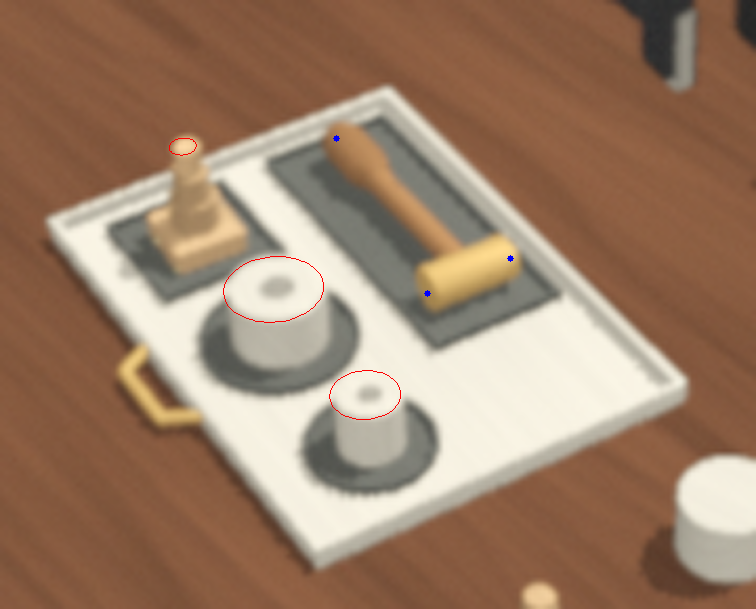

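View pics/scene16.png

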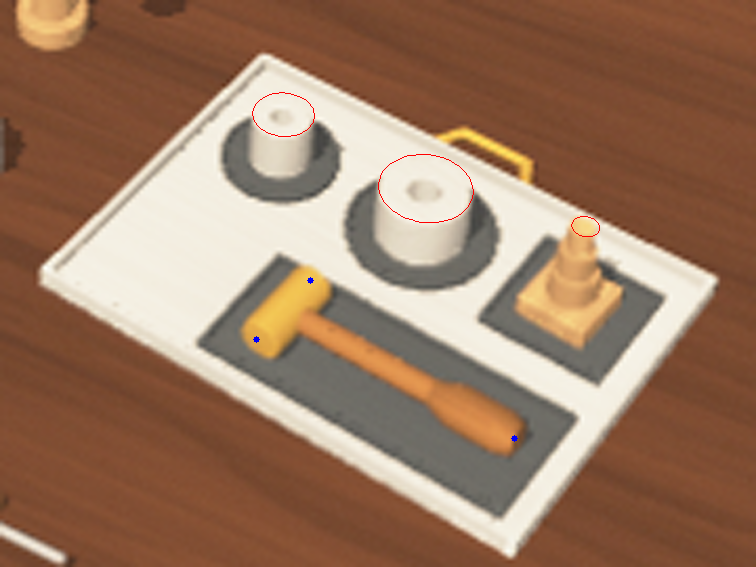

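View pics/side_full16.png

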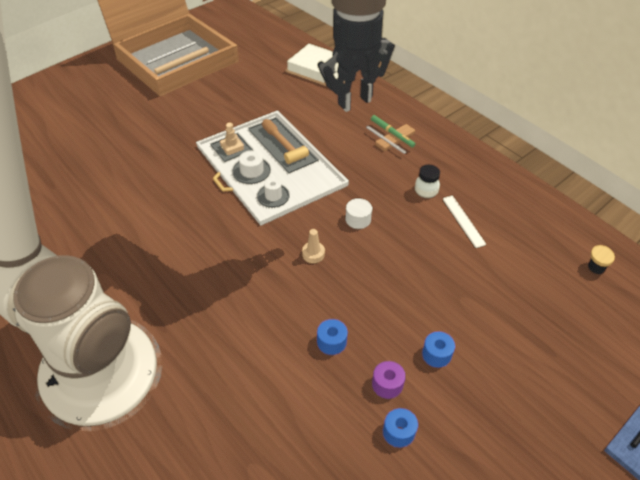

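Every part matches its predicted outline to within a few mm in both views, and the look-alikes haven't moved. Handing in.

```bash
python3 -c "
from bench import *
print(job_done())"
```

```text
the job is handed in; nothing more can be done
None
```

All four parts are stowed: the large block, the small block and the stepped mandrel in their dishes, and the hammer lengthwise in the trough. I handed the job in at about 29 s of the 102 s allowed; no verdict was reported.

- **Placement:** in the last side and scene pictures, each part lies within about 2–5 mm of the outline I predicted for it at its dish centre. All look flat or upright, and the gripper was well clear.
- **Look-alikes:** the solid block, smooth mandrel, and blue and purple blocks appear at the same pixels as at the start. I judged this by eye and did not measure it.
- **Disagreements:** the two cameras differed by 2–4 mm on some points. The tool drifted to about 0.03 rad of tilt over the job, and the hammer hung slightly head-down in the grip but lay flat once released.
- **Forces:** readings at the end of each move stayed under 10 N.

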